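# Swap the dust lid of a bearing pot for its vented drying cover

## Task

The cleaned bearings in the blue pot need to air: lift the red lid off the pot by its knob and set it aside, knob up, in the middle of the round cork mat. Then take the silver vented cover from the green board by its knob and set it on the pot so that it sits fully seated and level. Set both down, do not drop them, and leave the pot and the tools and containers around it where they stand.

Things in the scene. Friction and masses are not known exactly. Their poses are not given: they have to be found in the camera images.
- pot: Round open blue pot with a bright band at the rim, standing loose on the bench, 3 bearings fixed in its bottom. 116 mm outside diameter (117 at the rim band), 90 mm high, wall 3 mm (bore 110 mm). Origin: centre of its underside, z up; the rim is at z 90 mm. About 1 kg.
- lid: Plain red dust lid with a black knob; at the start it sits loose on the pot, its step inside the bore with 5 mm play all round, its origin 82 mm above the pot's. Origin: centre of its underside, z up. Round step 100 mm in diameter (92 at its foot), z 0 to 8 mm; disc 128 mm in diameter, z 8 to 12; knob on the axis, top at z 48. About 0.22 kg. 
- lid_knob (a point): Black knob, on the red lid's axis, 36 mm above its origin, a good height to grip. Round knob: neck 20 mm in diameter, z 12 to 19 mm above the origin, straight barrel 28 mm in diameter, z 23 to 45. Same at any yaw.
- vent: Silver vented cover with two rings of black vent holes and a yellow knob, shaped as the red lid, resting on the green board at the start. Origin: centre of its underside, z up. Round step 100 mm in diameter (92 at its foot), z 0 to 8 mm; disc 128 mm in diameter, z 8 to 12; knob on the axis, top at z 48. About 0.22 kg. Seated, its origin is 82 mm above the pot's.
- vent_knob (a point): Yellow knob, on the silver cover's axis, 36 mm above its origin, a good height to grip. Round knob: neck 20 mm in diameter, z 12 to 19 mm above the origin, straight barrel 28 mm in diameter, z 23 to 45. Same at any yaw.
- mat: Round brown cork mat fixed to the bench, 170 mm in diameter, 5 mm thick. Origin: centre of its underside. A lid lying on it has its origin 5 mm above the mat's.
- board: Green square plastic board fixed to the bench, 130 x 130 mm, 12 mm thick, under the silver cover. Origin: centre of its underside.
- can: Upright can with an orange label, 54 mm in diameter, 150 mm high. Origin: centre of its underside. Bystander.
- jar: Upright amber jar with a white cap, 68 mm in diameter, 85 mm high. Origin: centre of its underside. Bystander.
- wrench: Steel wrench 150 mm long lying on the bench between the robot and the work. Origin: middle of its underside, x along it. Bystander.
- driver: Screwdriver lying at the far edge of the work. Origin: middle of its underside, x along it. Bystander.

How it is judged:
By the outcome, as a careful person would: the job done as asked, in the order asked, and still so for the second after the job is handed in, with the robot touching nothing.
It also fails if it takes over 64 s, if anything falls off the work surface, if the arm or the gripper's body presses on something with over 40 N, if the wrist force passes 120 N, or if a joint passes its speed limit or range.

## Robot

A 6-joint arm with a two-finger parallel gripper is mounted at the origin on the work surface. World frame = base frame: x ahead of the robot, y to its left, z up, the work surface at z = 0. Lengths are in mm, angles in rad, forces in N, time in s.
With the tool pointing down it reaches from about 350 to 850 mm from the base axis. Payload 8.1 kg.
Tool frame: the origin (TCP) lies on the front face of the gripper's body, between the roots of the fingers; the fingertips stand ahead of it and the grasp point (between the pads) lies 54 mm ahead of it (env.nose_length is the z of the fingertips in the tool frame, in mm); z points along the fingers, y is the line along which they close (so a half turn about z gives the same grasp; the last joint's range is limited). The gripper opens to 85 mm and grips with 20 to 120 N. Pads are 22 mm wide; open, the fingers measure 114 mm over their backs; the gripper's body (76 mm by 85 mm) begins 54 mm behind the grasp point. The pads swing forward as they close: fully open they stand 13 mm farther back than shut.
Start: joints at [-1.217, 0.13, 1.488, -0, 1.523, -0.085], TCP at [254.932, -543.153, 303.892] pointing down, gripper open.
Joint ranges: [-2.96, 2.96], [-0.89, 2.26], [0.02, 2.5], [-1.34, 4.48], [0, 2.73], [-2.66, 2.66]. Speed limits (rad/s): [2.39, 2.39, 2.79, 3.14, 3.14, 3.14].

## Interface

Orientations are given as a unit quaternion [w, x, y, z].
In Python, from station import env, grab_frame, job gives the robot as it stands.
- The arm moves only by the shell command python3 -m pendant 'ROWS' [OPENING] [FORCE]. ROWS is JSON, a list that holds one entry, the list of rows, each a list of 6 numbers: the shift along the tool's x, y, z as a fraction of full scale, then the turn, a rotation vector about the tool's x, y, z as a fraction of full scale. In form: [[[dx, dy, dz, rx, ry, rz], ...]]. A call has 1 to 5 rows; each row is the pose to reach, as a shift and turn from the pose commanded when the call began, along the tool's axes at that moment, turning the shorter way round; what a row does not reach only later rows make up. Full scale, the value 1, is 0.08 m for a shift and pi rad for a turn. A row lasts 1/12 s, in which the tool goes at most 41.7 mm and 7.16 degrees, less where a joint would pass 70% of its speed; a pose out of reach is approached as far as the arm can. A call with a number of a shift or a turn outside -1 to 1 is refused whole. A call with a gripper value outside its range is refused whole. OPENING is the opening, from 0 (shut) to 1 (fully open), set as the call begins (- or left out, the last holds). The fingers move at their own pace and stop on an object; FORCE is the grip in N (left out, the last holds). Time passes only in rows, so rows that repeat a pose let the fingers close. It gives the time, the measured TCP pose, the force, the opening and the grip force at its end, in the units of the state.
- env.read_state(): the state, without advancing time (a new reading comes with each control period).
- grab_frame(name): name is "side" or "top" or "wrist"; returns a dict with "image" (400x640x3 uint8, red, green, blue), "K" (3x3 intrinsics, pixels), "extrinsics" (4x4, takes a point from camera to world coordinates). Camera axes: x right, y up, looking along -z (the intrinsics and any distortion apply to the point x, -y, -z); pixel columns grow to the right and rows downward; lengths in mm; the calibration is good to about 2 mm. A picture is of the moment at which its call begins. There is no depth.
- job.close_job(): hands the job in; it is judged then, once.
The state is a dict: "t": time; "q": joint angles; "qvel": joint speeds; "tau": joint torques, N m; "eef_pos": TCP position; "tool_rot": TCP orientation; "contact_force": force on the tool from outside, world axes, zero at the start; "torque": the same for the moment, N m; "width": finger opening in mm; "grasp_force": force on a finger pad.
Only numpy, scipy, OpenCV 4.12 (cv2) and the standard library are available. Lean on these libraries where they do the work, as an engineer would, in place of code of your own. Each camera call takes 0.05 s, during which the arm holds its last target. There are 200 camera calls.

## Working session

There is one attempt and no reset: what is moved stays moved. The work goes in short steps, Python scripts to look and compute and a shell command to move; the robot and the scene stay as the last step left them, time stands still between calls to the robot, and variables do not carry over. Pictures are saved under pics/ and viewed, at most 10 in all, crops included, and the job is handed in when it is done.

```bash
mkdir -p pics; ls; cat > h.py <<'E'
import numpy as np, cv2
from station import env, grab_frame, job
def ray(f,u,v):
    K=f["K"];E=f["extrinsics"]
    d=np.linalg.inv(K)@[u,v,1]; d=np.array([d[0],-d[1],-d[2]])
    return E[:3,3],E[:3,:3]@d
def onplane(f,u,v,z):
    o,d=ray(f,u,v); return o+d*(z-o[2])/d[2]
def save(f,n): cv2.imwrite(n,cv2.cvtColor(f["image"],cv2.COLOR_RGB2BGR))
E
python3 - <<'E'
from h import *
for n in("top","side"):
    f=grab_frame(n);save(f,f"pics/{n}0.png");print(n,f["K"],f["extrinsics"],[k for k in f])
s=env.read_state();print(s,env.nose_length)
E
```

```text
pics
top [[460.55727228   0.         325.35433125]
 [  0.         460.55727228 197.523695  ]
 [  0.           0.           1.        ]] [[-1.98040702e-02  9.97034582e-01 -7.43629052e-02  5.09841882e+02]
 [-9.99803394e-01 -1.96758526e-02  2.45648161e-03  8.62909701e+00]
 [ 9.86043553e-04  7.43969334e-02  9.97228221e-01  1.24548819e+03]
 [ 0.00000000e+00  0.00000000e+00  0.00000000e+00  1.00000000e+00]] ['image', 'K', 'extrinsics']
side [[403.9183001    0.         321.74973997]
 [  0.         403.9183001  195.41076508]
 [  0.           0.           1.        ]] [[-9.96038098e-01  7.05167062e-02 -5.41802635e-02  5.25049147e+02]
 [-8.65250022e-02 -6.27823857e-01  7.73531272e-01  7.92664947e+02]
 [ 2.05312155e-02  7.75154564e-01  6.31437939e-01  7.55428043e+02]
 [ 0.00000000e+00  0.00000000e+00  0.00000000e+00  1.00000000e+00]] ['image', 'K', 'extrinsics']
{'t': 0.1, 'q': array([-1.21740858e+00,  1.31110375e-01,  1.48917494e+00,  2.31308365e-05,
        1.52301495e+00, -8.53996105e-02]), 'qvel': array([-0.00024108, -0.00141409, -0.00393907,  0.00037845,  0.00047275,
        0.00037707]), 'tau': array([ 2.89569194e-03, -5.70952427e+01, -5.01941013e+01, -3.25351675e-05,
        8.11773527e-03, -1.00432956e-04]), 'eef_pos': array([ 254.80013983, -542.79117196,  302.93195819]), 'tool_rot': array([-8.47695446e-04,  9.76029354e-01,  2.17637247e-01, -1.02614643e-04]), 'contact_force': array([ 0.77795037, -0.06022362, -0.47183784]), 'torque': array([ 0.04121205,  0.0180678 , -0.01805333]), 'grasp_force': 0.0, 'width': 85.37233104287618} 72.6
```

View pics/top0.png

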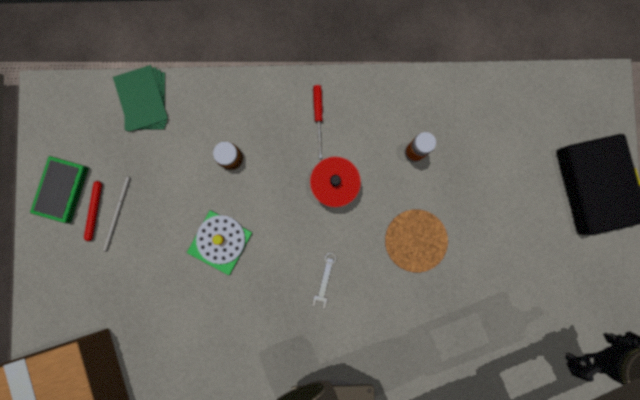

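View pics/side0.png

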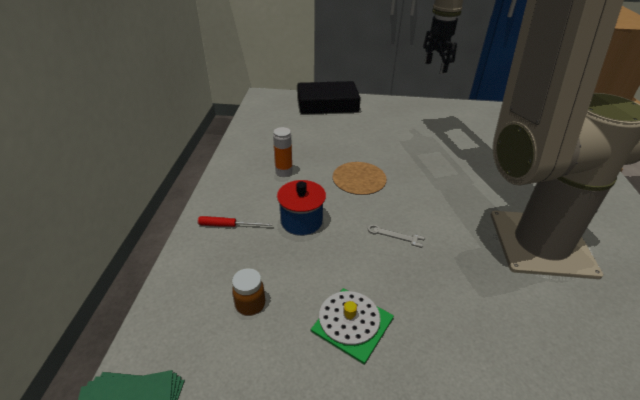

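The top view shows the lid at (335,182), the vent at (219,240), the mat at (416,240), the can at (422,147) and the jar at (228,155). The side view shows the same layout, with lid knob (301,188) and vent knob (350,310).

```bash
cat >> h.py <<'E'
def blob(f,lo,hi,win):
    h=cv2.cvtColor(f["image"],cv2.COLOR_RGB2HSV); m=cv2.inRange(h,np.array(lo),np.array(hi))
    w=np.zeros_like(m);a,b,c,d=win;w[b:d,a:c]=255;m&=w
    cs,_=cv2.findContours(m,cv2.RETR_EXTERNAL,cv2.CHAIN_APPROX_NONE)
    return max(cs,key=cv2.contourArea)[:,0,:].astype(float)
def circ(f,c,z):
    c=cv2.convexHull(c.astype(np.float32))[:,0,:]
    p=np.array([onplane(f,u,v,z)[:2] for u,v in c],np.float32)
    (x,y),(a,b),_=cv2.fitEllipse(p) ; return np.round([x,y,a,b],1)
def cent(f,c,z):
    M=cv2.moments(c.astype(np.float32)); return np.round(onplane(f,M['m10']/M['m00'],M['m01']/M['m00'],z),1)
E
python3 - <<'E'
from h import *
t=grab_frame("top");s=grab_frame("side")
red=((0,150,60),(8,255,255))
for n,f,w1,w2,w3,w4 in(("top",t,(300,150,370,215),(380,200,455,280),(190,205,255,275),(205,225,232,255)),("side",s,(270,175,335,215),(325,155,395,200),(310,285,395,360),(335,295,365,325))):
    print(n,"lid",circ(f,blob(f,*red,w1),94))
    print(" mat",circ(f,blob(f,(8,90,80),(20,255,255),w2),5))
    b=blob(f,(50,120,60),(75,255,255),w3);print(" board bbox",cv2.boundingRect(b.astype(np.float32)))
    print(" vent disc",circ(f,blob(f,(0,0,150),(179,40,255),w3),24))
    print(" vent knob",cent(f,blob(f,(20,130,60),(35,255,255),w4),50))
    print(" lid knob",cent(f,blob(f,(0,0,0),(179,255,60),(w1[0]+15,w1[1]+(18 if n=="top" else 0),w1[2]-15,w1[3]-15)),120))
print(onplane(t,422,140,150),onplane(t,228,148,85))
E
```

```text
top lid [635.6 -19.  124.7 126.4]
 mat [ 482.4 -235.4  167.5  167.9]
 board bbox (190, 240, 48, 34)
 vent disc [496.8 286.6 124.3 125.5]
 vent knob [496.3 285.7  50. ]
 lid knob [634.9 -18.8 120. ]
side lid [635.3 -14.4 124.8 129.7]
 mat [ 481.3 -231.2  166.8  169.7]
 board bbox (311, 308, 82, 52)
 vent disc [496.1 288.  124.  124.7]
 vent knob [496.2 291.8  50. ]
 lid knob [634.   -6.8 120. ]
[ 725.82419004 -229.51394658  150.        ] [727.71589174 251.14497401  85.        ]
```

```bash
python3 -m pendant '[[[0,0,0,0,0,0.14],[0,0,0,0,0,0.14],[0,0,0,0,0,0.14],[0,0,0,0,0,0.14],[0,0,0,0,0,0.14]]]' 1 40; python3 -m pendant '[[[0.4,-0.5,0,0,0,0],[0.75,-1,0,0,0,0],[0.75,-1,0,0,0,0]]]'
```

```text
t: 0.62
eef_pos: [254.9, -543.0, 303.6]
tool_rot: [-0.0, 1.0, -0.002, -0.0]
contact_force: [-0.2, 0.1, 1.1]
width: 85.4
grasp_force: 0.0
t: 0.87
eef_pos: [316.9, -460.2, 303.5]
tool_rot: [-0.001, 1.0, 0.001, 0.0]
contact_force: [0.7, 1.0, 0.2]
width: 85.4
grasp_force: 0.0
```

```bash
R='x'; for i in 1 2 3 4; do python3 -m pendant '[[[0.4,-0.5,0,0,0,0],[0.78,-1,0,0,0,0],[0.78,-1,0,0,0,0]]]' >/dev/null; done; python3 -m pendant '[[[0.4,-0.5,0,0,0,0],[0.6,-1,0,0,0,0],[0.6,-1,0,0,0,0],[0.6,-1,0,0,0,0]]]'
python3 - <<'E'
from h import *
f=grab_frame("wrist");save(f,"pics/w1.png");print(f["K"],f["extrinsics"].round(3))
E
```

```text
t: 2.2
eef_pos: [613.9, -60.3, 303.4]
tool_rot: [-0.0, 1.0, 0.003, -0.0]
contact_force: [-0.1, -0.5, -0.9]
width: 85.5
grasp_force: 0.0
[[315.44404236   0.         312.6633646 ]
 [  0.         315.44404236 200.9172454 ]
 [  0.           0.           1.        ]] [[ 5.0000e-03  9.5300e-01  3.0200e-01  6.9158e+02]
 [-1.0000e+00  5.0000e-03 -1.0000e-03 -6.0476e+01]
 [-2.0000e-03 -3.0200e-01  9.5300e-01  3.7327e+02]
 [ 0.0000e+00  0.0000e+00  0.0000e+00  1.0000e+00]]
```

View pics/w1.png

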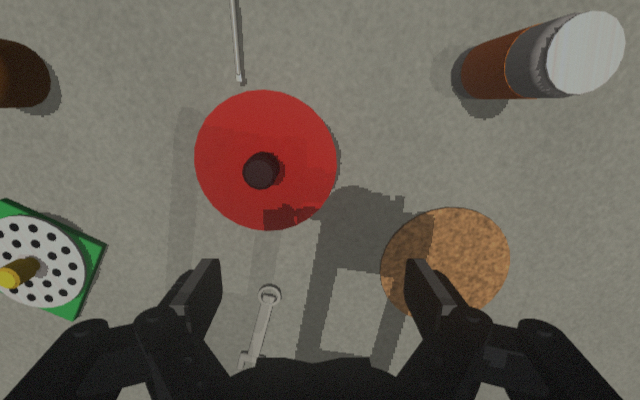

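The wrist view shows the lid disc around (266,160), its knob top at (261,171), and the mat at (445,262), partly hidden by a finger.

```bash
python3 - <<'E'
from h import *
f=grab_frame("wrist")
c=blob(f,(0,130,40),(10,255,255),(180,80,350,235))
print(circ(f,c,94)); print("knob",cent(f,blob(f,(0,0,0),(179,255,62),(235,145,290,195)),128))
print("knobtop px",onplane(f,261,172,130))
E
```

```text
[637.2 -17.6 126.7 127.4]
knob [639.1 -19.3 128. ]
knobtop px [637.48597645 -21.72707667 130.        ]
```

```bash
python3 -m pendant '[[[0.28,-0.53,0,0,0,0],[0.28,-0.53,0.5,0,0,0],[0.28,-0.53,0.9,0,0,0],[0.28,-0.53,0.9,0,0,0]]]'>/dev/null;  python3 -m pendant '[[[0,0,0.25,0,0,0],[0,0,0.5,0,0,0],[0,0,0.72,0,0,0],[0,0,0.72,0,0,0],[0,0,0.72,0,0,0]]]'
python3 -m pendant '[[[0,0,0,0,0,0],[0,0,0,0,0,0],[0,0,0,0,0,0],[0,0,0,0,0,0],[0,0,0,0,0,0]]]' 0 40;python3 -m pendant '[[[0,0,0,0,0,0],[0,0,0,0,0,0],[0,0,0,0,0,0],[0,0,0,0,0,0],[0,0,0,0,0,0]]]'
```

```text
t: 3.05
eef_pos: [634.9, -22.6, 174.8]
tool_rot: [0.0, 1.0, -0.001, -0.001]
contact_force: [0.3, 0.2, 0.6]
width: 85.6
grasp_force: 0.0
t: 3.47
eef_pos: [636.0, -20.7, 175.5]
tool_rot: [-0.0, 1.0, -0.0, 0.001]
contact_force: [-3.2, 10.4, 6.5]
width: 26.6
grasp_force: 38.9
t: 3.88
eef_pos: [636.0, -20.6, 175.5]
tool_rot: [-0.0, 1.0, -0.0, 0.001]
contact_force: [0.1, 3.1, 5.7]
width: 26.9
grasp_force: 39.8
```

```bash
python3 -m pendant '[[[0,0,-0.05,0,0,0],[0,0,-0.1,0,0,0],[0,0,-0.2,0,0,0],[0,0,-0.3,0,0,0],[0,0,-0.4,0,0,0]]]';python3 -m pendant '[[[0,0,-0.2,0,0,0],[0,0,-0.4,0,0,0],[0,0,-0.6,0,0,0],[0,0,-0.8,0,0,0],[0,0,-0.8,0,0,0]]]'
python3 - <<'E'
from h import *
for n in("wrist","side"):
    f=grab_frame(n);save(f,f"pics/{n}2.png")
E
```

```text
t: 4.3
eef_pos: [635.5, -21.4, 207.2]
tool_rot: [0.0, 1.0, -0.001, 0.0]
contact_force: [0.9, -0.4, -2.0]
width: 26.9
grasp_force: 39.7
t: 4.72
eef_pos: [637.2, -21.5, 275.7]
tool_rot: [0.001, 1.0, -0.001, 0.004]
contact_force: [0.7, -0.5, -0.1]
width: 26.7
grasp_force: 39.7
```

View pics/side2.png

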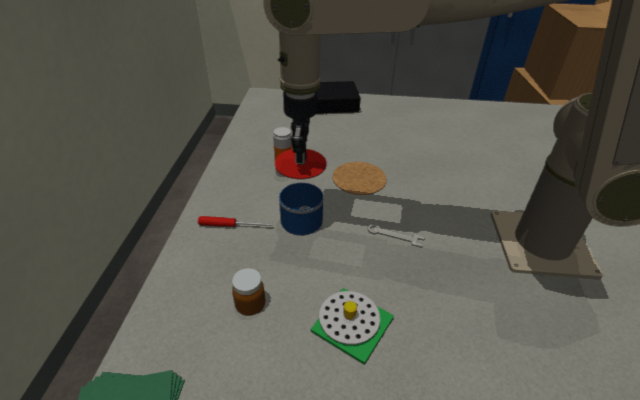

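The lid is held level above the now open pot. Next, over to the mat.

```bash
for i in 1 2 3; do python3 -m pendant '[[[-0.16,0.22,0,0,0,0],[-0.33,0.44,0,0,0,0],[-0.49,0.66,0,0,0,0],[-0.65,0.88,0,0,0,0]]]'>/dev/null; done;  python3 -m pendant '[[[0,0,0.1,0,0,0],[0,0,0.3,0,0,0],[0,0,0.5,0,0,0],[0,0,0.5,0,0,0],[0,0,0.5,0,0,0]]]'
python3 - <<'E'
from h import *
f=grab_frame("wrist");save(f,"pics/w3.png")
t=grab_frame("top")
print("mat top",circ(t,blob(t,(8,90,80),(20,255,255),(380,200,455,280)),5))
E
```

```text
t: 6.23
eef_pos: [478.3, -231.3, 228.2]
tool_rot: [-0.001, 1.0, -0.0, -0.002]
contact_force: [0.4, -0.9, -0.9]
width: 26.5
grasp_force: 39.8
mat top [ 484.5 -232.1  158.9  166.3]
```

View pics/w3.png

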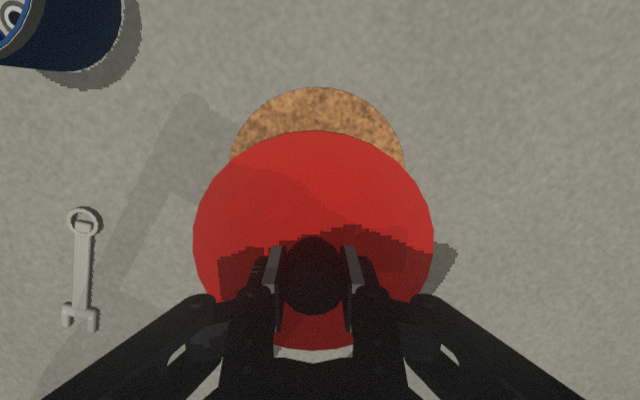

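The lid is level over the mat, centred at (313,240), with the mat's edge visible behind it.

```bash
python3 -m pendant '[[[0.05,0.03,0.2,0,0,0],[0.05,0.03,0.45,0,0,0],[0.05,0.03,0.7,0,0,0],[0.05,0.03,0.9,0,0,0],[0.05,0.03,0.9,0,0,0]]]'>/dev/null;  python3 -m pendant '[[[0,0,0.15,0,0,0],[0,0,0.3,0,0,0],[0,0,0.45,0,0,0],[0,0,0.55,0,0,0],[0,0,0.55,0,0,0]]]';  python3 -m pendant '[[[0,0,0.04,0,0,0],[0,0,0.07,0,0,0],[0,0,0.1,0,0,0],[0,0,0.1,0,0,0],[0,0,0.1,0,0,0]]]'
```

```text
t: 7.17
eef_pos: [482.1, -233.9, 111.9]
tool_rot: [-0.001, 1.0, -0.001, -0.002]
contact_force: [0.3, -0.1, -1.7]
width: 26.3
grasp_force: 39.8
t: 7.58
eef_pos: [483.4, -234.7, 106.5]
tool_rot: [0.0, 1.0, -0.001, 0.0]
contact_force: [0.5, 0.8, -2.4]
width: 26.7
grasp_force: 39.8
```

```bash
python3 -m pendant '[[[0,0,0.02,0,0,0],[0,0,0.04,0,0,0],[0,0,0.05,0,0,0],[0,0,0.05,0,0,0],[0,0,0.05,0,0,0]]]';  python3 -m pendant '[[[0,0,0.01,0,0,0],[0,0,0.02,0,0,0],[0,0,0.025,0,0,0],[0,0,0.025,0,0,0],[0,0,0.025,0,0,0]]]'
```

```text
t: 8.0
eef_pos: [483.2, -234.5, 102.2]
tool_rot: [-0.0, 1.0, -0.0, -0.0]
contact_force: [0.7, -0.1, -1.0]
width: 26.8
grasp_force: 39.8
t: 8.42
eef_pos: [483.2, -234.6, 100.2]
tool_rot: [-0.0, 1.0, -0.001, -0.0]
contact_force: [-1.1, 0.4, -1.8]
width: 26.7
grasp_force: 39.8
```

```bash
for i in 1 2; do python3 -m pendant '[[[0,0,0.004,0,0,0],[0,0,0.008,0,0,0],[0,0,0.012,0,0,0],[0,0,0.012,0,0,0],[0,0,0.012,0,0,0]]]'|egrep 'eef|cont'; done
```

```text
eef_pos: [483.2, -234.6, 99.3]
contact_force: [-0.0, 0.4, -1.9]
eef_pos: [483.3, -234.6, 98.5]
contact_force: [-0.7, 1.3, 1.8]
```

```bash
python3 -m pendant '[[[0,0,0.003,0,0,0],[0,0,0.006,0,0,0],[0,0,0.006,0,0,0],[0,0,0.006,0,0,0]]]'|egrep 'eef|cont'; python3 -m pendant '[[[0,0,0,0,0,0],[0,0,0,0,0,0],[0,0,0,0,0,0],[0,0,0,0,0,0],[0,0,0,0,0,0]]]' 1;python3 -m pendant '[[[0,0,0,0,0,0],[0,0,0,0,0,0],[0,0,-0.2,0,0,0],[0,0,-0.5,0,0,0],[0,0,-1,0,0,0]]]'; python3 -m pendant '[[[0,0,-0.5,0,0,0],[0,0,-1,0,0,0],[0,0,-1,0,0,0],[0,0,-1,0,0,0],[0,0,-1,0,0,0]]]'
python3 - <<'E'
from h import *
t=grab_frame("top");f=grab_frame("wrist");save(f,"pics/w4.png")
E
```

```text
eef_pos: [483.3, -234.6, 98.5]
contact_force: [-3.6, 1.9, 6.9]
t: 10.0
eef_pos: [483.3, -234.6, 97.8]
tool_rot: [-0.0, 1.0, -0.001, 0.0]
contact_force: [-0.5, 0.1, 0.0]
width: 84.4
grasp_force: 0.0
t: 10.42
eef_pos: [480.8, -233.1, 174.5]
tool_rot: [-0.002, 1.0, -0.001, -0.003]
contact_force: [1.4, -0.5, -0.2]
width: 85.2
grasp_force: 0.0
t: 10.83
eef_pos: [483.3, -234.6, 257.9]
tool_rot: [0.0, 1.0, -0.001, 0.0]
contact_force: [0.8, 0.5, -0.5]
width: 85.8
grasp_force: 0.0
```

View pics/w4.png

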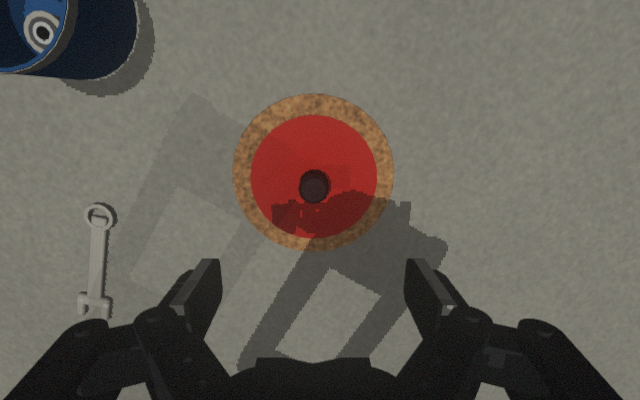

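The lid lies centred on the mat, knob up (red disc at (314,176), mat at (313,172)). Next, over the pot for a closer look.

```bash
python3 - <<'E'
from h import *
f=grab_frame("wrist")
print("lid",circ(f,blob(f,(0,130,40),(8,255,255),(240,100,390,245)),17),"mat",circ(f,blob(f,(8,70,50),(20,255,255),(220,85,405,255)),5))
E
for i in 1 2 3; do python3 -m pendant '[[[0.18,-0.45,-0.1,0,0,0],[0.36,-0.9,-0.2,0,0,0],[0.36,-0.9,-0.2,0,0,0]]]'>/dev/null; done;python3 -m pendant '[[[0,0,0,0,0,0],[0,0,0,0,0,0],[0,0,0,0,0,0]]]'|grep eef
python3 - <<'E'
from h import *
f=grab_frame("wrist");save(f,"pics/w5.png")
E
```

```text
lid [ 484.2 -234.7  127.5  127.9] mat [ 483.  -234.2  168.6  168.7]
eef_pos: [569.2, -19.5, 304.6]
```

View pics/w5.png

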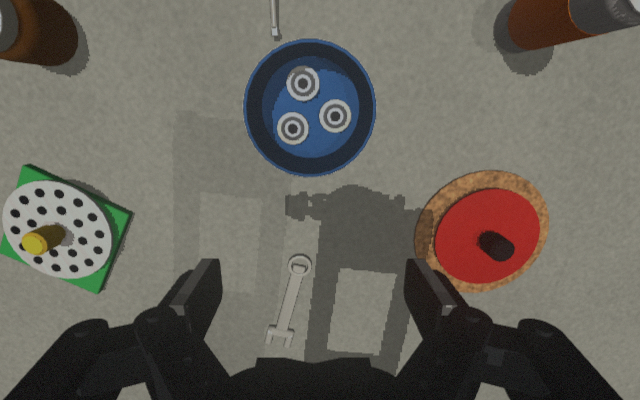

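The wrist view shows the open pot's rim centred near (310,107) with the bearings inside, and the vent at (57,228).

```bash
python3 - <<'E'
from h import *
f=grab_frame("wrist");t=grab_frame("top")
for f,w in((f,(225,25,395,190)),(t,(295,150,375,220))):
    c=blob(f,(95,90,30),(125,255,255),w);print("pot",circ(f,c,90),cv2.boundingRect(c.astype(np.float32)),f["extrinsics"][:3,3])
print(env.read_state()["eef_pos"])
E
```

```text
pot [637.7 -17.1 114.3 114.6] (243, 39, 133, 138) [647.09664749 -20.49407776 374.63598459]Traceback (most recent call last):
  File "<stdin>", line 4, in <module>
  File "h.py", line 14, in blob
    return max(cs,key=cv2.contourArea)[:,0,:].astype(float)
           ~~~^^^^^^^^^^^^^^^^^^^^^^^^
ValueError: max() iterable argument is empty
```

```bash
for i in 1 2 3 4; do python3 -m pendant '[[[-0.12,-0.5,0,0,0,0],[-0.225,-0.95,0,0,0,0],[-0.225,-0.95,0,0,0,0]]]'>/dev/null; done;python3 -m pendant '[[[0,0,0,0,0,0],[0,0,0,0,0,0],[0,0,0,0,0,0]]]'|grep eef
python3 - <<'E'
from h import *
f=grab_frame("wrist");save(f,"pics/w6.png")
c=blob(f,(0,0,105),(179,45,255),(220,60,420,260))
print("vent",circ(f,c,24),cv2.boundingRect(c.astype(np.float32)))
k=blob(f,(20,130,60),(35,255,255),(240,80,400,260));print("knob",cent(f,k,58),cv2.boundingRect(k.astype(np.float32)))
E
```

```text
eef_pos: [498.7, 284.2, 305.8]
vent [510.9 303.6 252.2 357.8] (220, 60, 200, 200)
knob [497.9 287.9  58. ] (296, 168, 26, 26)
```

View pics/w6.png

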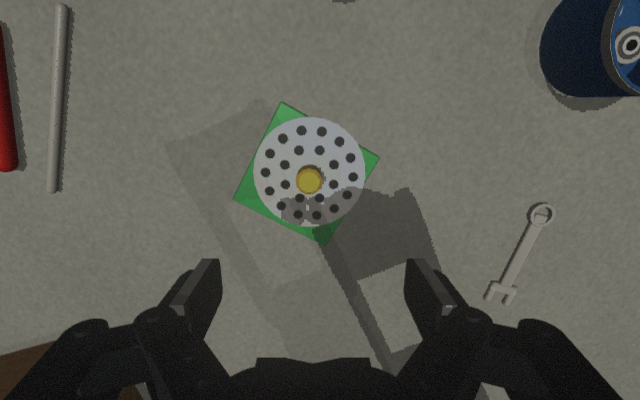

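The vent's knob is at (309,180), giving (497, 288). Descending to grip it.

```bash
python3 -m pendant '[[[-0.02,-0.045,0.3,0,0,0],[-0.02,-0.045,0.6,0,0,0],[-0.02,-0.045,0.9,0,0,0],[-0.02,-0.045,0.9,0,0,0]]]'>/dev/null; python3 -m pendant '[[[0,0,0.3,0,0,0],[0,0,0.6,0,0,0],[0,0,0.9,0,0,0],[0,0,0.9,0,0,0]]]'>/dev/null; python3 -m pendant '[[[0,0,0.2,0,0,0],[0,0,0.4,0,0,0],[0,0,0.6,0,0,0],[0,0,0.7,0,0,0],[0,0,0.7,0,0,0]]]'|egrep 'eef|cont'; python3 -m pendant '[[[0,0,0,0,0,0],[0,0,0,0,0,0],[0,0,0,0,0,0],[0,0,0,0,0,0],[0,0,0,0,0,0]]]'|egrep 'eef|cont'
```

```text
eef_pos: [496.3, 288.4, 105.5]
contact_force: [-0.7, -0.5, -0.9]
eef_pos: [497.0, 289.2, 106.8]
contact_force: [0.2, -0.6, 0.3]
```

```bash
python3 -m pendant '[[[0,0.015,0.015,0,0,0],[0,0.015,0.015,0,0,0]]]'>/dev/null; for i in 1 2; do python3 -m pendant '[[[0,0,0,0,0,0],[0,0,0,0,0,0],[0,0,0,0,0,0],[0,0,0,0,0,0],[0,0,0,0,0,0]]]' 0 40; done;  python3 -m pendant '[[[0,0,-0.05,0,0,0],[0,0,-0.1,0,0,0],[0,0,-0.2,0,0,0],[0,0,-0.3,0,0,0],[0,0,-0.4,0,0,0]]]';for i in 1 2; do python3 -m pendant '[[[0,0,-0.2,0,0,0],[0,0,-0.4,0,0,0],[0,0,-0.6,0,0,0],[0,0,-0.8,0,0,0],[0,0,-0.8,0,0,0]]]';done
```

```text
t: 15.52
eef_pos: [496.6, 287.9, 104.8]
tool_rot: [-0.0, 1.0, -0.0, 0.0]
contact_force: [-5.7, -2.8, 6.0]
width: 26.7
grasp_force: 38.8
t: 15.93
eef_pos: [496.7, 287.9, 104.9]
tool_rot: [-0.0, 1.0, -0.0, 0.0]
contact_force: [-0.2, -0.1, 3.1]
width: 26.4
grasp_force: 39.7
t: 16.35
eef_pos: [496.6, 287.8, 137.6]
tool_rot: [-0.0, 1.0, -0.001, 0.0]
contact_force: [0.0, 0.0, -2.3]
width: 26.8
grasp_force: 39.5
t: 16.77
eef_pos: [498.6, 288.7, 205.7]
tool_rot: [-0.002, 1.0, -0.001, 0.003]
contact_force: [1.2, 1.0, -1.0]
width: 26.5
grasp_force: 39.6
t: 17.18
eef_pos: [497.9, 288.4, 268.3]
tool_rot: [-0.001, 1.0, -0.001, 0.003]
contact_force: [0.8, 0.6, -1.3]
width: 26.7
grasp_force: 39.7
```

```bash
for i in 1 2 3 4; do python3 -m pendant '[[[0.11,0.24,0,0,0,0],[0.22,0.48,0,0,0,0],[0.33,0.72,0,0,0,0],[0.435,0.955,0,0,0,0]]]'>/dev/null; done;python3 -m pendant '[[[0,0,0,0,0,0],[0,0,0,0,0,0],[0,0,0,0,0,0],[0,0,0,0,0,0]]]'
python3 - <<'E'
from h import *
f=grab_frame("wrist");save(f,"pics/w7.png")
E
```

```text
t: 18.85
eef_pos: [635.1, -17.2, 263.9]
tool_rot: [-0.0, 1.0, -0.0, -0.0]
contact_force: [-0.6, 0.6, -2.1]
width: 26.3
grasp_force: 39.9
```

View pics/w7.png

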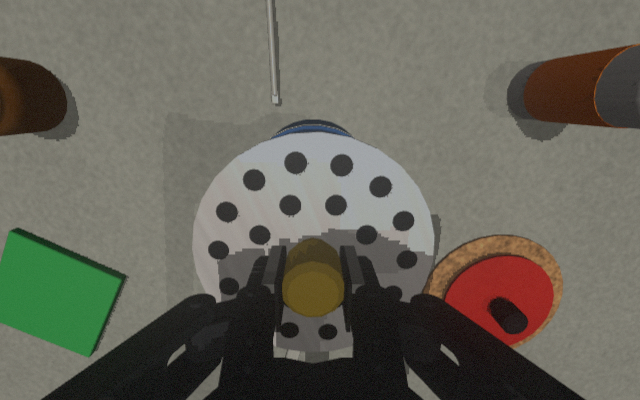

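The vent hangs level, centred near (313,235), over the pot, whose rim shows at (313,125). Lowering it slowly.

```bash
python3 -m pendant '[[[0.02,0,0.2,0,0,0],[0.02,0,0.45,0,0,0],[0.02,0,0.7,0,0,0],[0.02,0,0.9,0,0,0],[0.02,0,0.96,0,0,0]]]'>/dev/null; python3 -m pendant '[[[0,0,0,0,0,0],[0,0,0,0,0,0],[0,0,0,0,0,0]]]'|egrep 'eef|cont'; python3 -m pendant '[[[0,0,0.02,0,0,0],[0,0,0.04,0,0,0],[0,0,0.06,0,0,0],[0,0,0.06,0,0,0],[0,0,0.06,0,0,0]]]'|egrep 'eef|cont'
```

```text
eef_pos: [637.9, -17.7, 189.7]
contact_force: [0.4, -0.5, -1.4]
eef_pos: [637.0, -18.0, 183.0]
contact_force: [-0.6, 0.6, -1.4]
```

```bash
for i in 1 2; do python3 -m pendant '[[[0,0,0.015,0,0,0],[0,0,0.03,0,0,0],[0,0,0.03,0,0,0],[0,0,0.03,0,0,0]]]'|egrep 'eef|cont'; done;  python3 -m pendant '[[[0,0,0.01,0,0,0],[0,0,0.015,0,0,0],[0,0,0.015,0,0,0],[0,0,0.015,0,0,0]]]'|egrep 'eef|cont'
```

```text
eef_pos: [637.0, -17.9, 180.5]
contact_force: [-0.1, 0.4, -2.2]
eef_pos: [637.0, -17.9, 178.1]
contact_force: [1.2, -0.8, -1.5]
eef_pos: [637.0, -17.9, 177.1]
contact_force: [0.3, -0.3, -2.1]
```

No contact yet, and the step is inside the bore. Lowering the last 2 mm.

```bash
python3 -m pendant '[[[0,0,0.005,0,0,0],[0,0,0.01,0,0,0],[0,0,0.012,0,0,0],[0,0,0.012,0,0,0]]]'|egrep 'eef|cont';for i in 1 2; do  python3 -m pendant '[[[0,0,0.004,0,0,0],[0,0,0.008,0,0,0],[0,0,0.008,0,0,0],[0,0,0.008,0,0,0]]]'|egrep 'eef|cont'; done
```

```text
eef_pos: [637.0, -17.9, 176.0]
contact_force: [-0.0, 0.5, -3.0]
eef_pos: [637.0, -17.9, 175.5]
contact_force: [0.8, 0.5, -1.2]
eef_pos: [637.1, -18.0, 175.0]
contact_force: [-0.2, -0.4, -0.1]
```

```bash
python3 -m pendant '[[[0,0,0.004,0,0,0],[0,0,0.008,0,0,0],[0,0,0.01,0,0,0],[0,0,0.01,0,0,0]]]'|egrep 'eef|cont'; for i in 1 2; do python3 -m pendant '[[[0,0,0,0,0,0],[0,0,0,0,0,0],[0,0,0,0,0,0],[0,0,0,0,0,0],[0,0,0,0,0,0]]]' 1|egrep 'eef|cont|wid'; done; python3 -m pendant '[[[0,0,-0.1,0,0,0],[0,0,-0.3,0,0,0],[0,0,-0.5,0,0,0],[0,0,-0.8,0,0,0],[0,0,-1,0,0,0]]]'>/dev/null;python3 -m pendant '[[[-0.3,0,-0.5,0,0,0],[-1,0,-0.6,0,0,0],[-1,0,-0.6,0,0,0],[-1,0,-0.6,0,0,0],[-1,0,-0.6,0,0,0]]]'
python3 - <<'E'
from h import *
f=grab_frame("wrist");s=grab_frame("side")
print("px",f["image"][120,310])
a=f["image"][20:270,160:560];b=s["image"][140:340,200:420]
b=cv2.resize(b,None,fx=1.25,fy=1.25);save({"image":np.hstack([a,b])},"pics/c8.png")
E
```

```text
eef_pos: [637.2, -18.0, 174.9]
contact_force: [-4.2, 0.2, 5.2]
eef_pos: [637.1, -17.9, 173.9]
contact_force: [-0.1, 0.2, -0.2]
width: 84.7
eef_pos: [637.1, -18.0, 174.1]
contact_force: [-0.5, 0.2, 0.0]
width: 85.7
t: 23.98
eef_pos: [556.9, -17.9, 303.6]
tool_rot: [0.0, 1.0, -0.001, 0.001]
contact_force: [-0.1, 1.2, -0.7]
width: 85.3
grasp_force: 0.0
px [151 155 156]
```

View pics/c8.png

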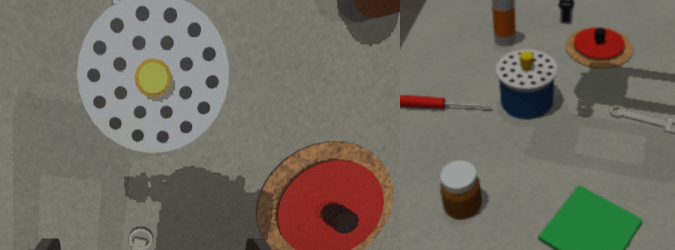

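The vent sits level on the pot with its disc covering the rim, and seated contact came at the expected height (175). The lid lies on the mat, nothing else has moved, and the gripper is clear.

```bash
python3 -c "
from station import job
print(job.close_job())"
```

```text
the job is handed in; nothing more can be done
None
```

The job is handed in at about 24 s: the red lid lies knob up about 1 mm from the middle of the cork mat, and the vented cover looks level on the pot, with contact at the expected seated height.

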